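Tighten the lamp lock ring on a toy oven with a two-pin spanner

TASK

Use the two-pin spanner to tighten the grey lock ring over the lamp in the top of the lilac toy oven: put its pins fully into the ring's two holes, turn clockwise (seen from above) until the ring bites and its black seal collar starts to creep round with it, then go about ten degrees further and no more. Stand the spanner back in the slot of its wooden rest and let go. Be gentle with the plastic, never leaning on it or twisting hard, and leave the other toys where they are.

Things in the scene. Friction and masses are not known exactly. Their poses are not given: they have to be found in the camera images.
- oven: Fixed toy oven, lilac plastic, 150 x 150 x 110 mm high. Origin: centre of its underside; front with the flap faces its -x, z up. In its top's middle is a round well, 62 mm across, with the lock ring in it, the ring's top face 5 mm below the oven's top; the amber lens is 15 mm below the oven's top. Around the well lies the black seal collar, 64 to 78 mm across, 1.5 mm high.
- ring_mid (a point): Centre of the top face of the grey lock ring (58 mm across, 7 mm thick), 105 mm above the table. Turns with the ring about the vertical; x axis along the line of the two holes, z up. The ring stays level and turns with light drag (0.03 N m); it bites after 0.45 to 1.2 rad of clockwise turn (varies), then drags the seal collar along, 0.25 N m in all. Both stay where left.
- hole_a (a point): Mouth of one of the ring's two holes, each 6.5 mm in diameter with sharp rims, right through the ring, their centres 36 mm apart, 18 mm either side of ring_mid. This one is at +x of ring_mid.
- hole_b (a point): Mouth of the other hole, at -x of ring_mid.
- spanner: Loose two-pin spanner, 60 to 110 g, upright. Origin: midway between the pins' tips; z up, x along the line of the pins. Pins 5 mm thick, 7 mm long, tips barely bevelled, 36 mm apart. Above: crossbar 46 x 22 mm, z = 7 to 17 mm; stem 14 mm thick; teal grip 50 (x) x 14 (y) x 30 mm, z = 45 to 75 mm, to be gripped across its 14 mm. Either way round fits the holes and the rest.
- rest: Fixed wooden rest, 80 (x) x 45 (y) x 25 mm high, origin at the centre of its underside. In its top is a slot 52 mm (x) by 10 mm (y), 14 mm deep; the spanner stands with its pins in the slot and the crossbar on the top face, so its origin is then 18 mm above the table.
- pan: Loose steel toy frying pan, 80 mm across, 20 mm high, with a 60 mm handle. Leave alone.
- chair: Loose yellow plastic dining chair, 50 x 50 mm, 98 mm high. Leave alone.
- tree: Loose green wooden tree, 60 mm across, 120 mm high. Leave alone.
- cube: Loose clear acrylic display cube, 70 mm. Leave alone.
- bowl: Loose pink toy bowl, 56 mm across. Leave alone.
- mug: Loose blue toy mug, 36 mm across. Leave alone.
- lens_mid (a point): Centre of the top of the clear amber lamp lens (58 mm across) under the ring, 95 mm above the table; its x and y axes mean nothing. As the seal collar creeps round, the lens is squeezed down by 0.035 mm per degree, far too little to see: feel the bite in the spanner. A white dot on the black collar, at no particular angle, shows to the eye how far the collar has crept.

How it is judged:
By the outcome, as a careful person would: the job done as asked, in the order asked, and still so for the second after the job is handed in, with the robot touching nothing.
It also fails if it takes over 67 s, if anything falls off the work surface, if the arm or the gripper's body presses on something with over 40 N, if the wrist force passes 120 N, or if a joint passes its speed limit or range.

ROBOT

A 6-joint arm with a two-finger parallel gripper is mounted at the origin on the work surface. World frame = base frame: x ahead of the robot, y to its left, z up, the work surface at z = 0. Lengths are in m, angles in rad, forces in N, time in s.
With the tool pointing down it reaches from about 0.425 to 0.95 m from the base axis. Payload 3.5 kg.
Tool frame: the origin (TCP) lies at the very end of the fingers, on their centre line; the grasp point (between the pads) lies ctrl.grip_point_offset behind it (ctrl.grip_point_offset is the distance from the TCP to the grasp point, in m); z points along the fingers, y is the direction in which the jaws open and shut (so a half turn about z gives the same grasp; the last joint's range is limited). The gripper opens to 85 mm and grips with 20 to 120 N. Pads are 22 mm wide; open, the fingers measure 114 mm over their backs; the gripper's body (76 mm by 85 mm) begins 54 mm behind the grasp point. The pads swing forward as they close: fully open they stand 13 mm farther back than shut.
Start: joints at [-1.321, 0.286, 1.577, -0, 1.279, -0.15], TCP at [0.263, -0.622, 0.231] pointing down, gripper open.
Joint ranges: [-2.77, 2.77], [-0.9, 2.22], [0.21, 2.48], [-1.53, 4.67], [0.24, 2.81], [-2.84, 2.84]. Speed limits (rad/s): [2.79, 2.79, 3.14, 3.14, 3.14, 3.14].

INTERFACE

Orientations are given as a unit quaternion [x, y, z, w].
In Python, from plant import telemetry, imaging, ticket, finder, ctrl gives the robot as it stands. The module is installed in compiled form; this text tells all that it offers.
- The arm moves only by the shell command python3 -m crank 'ROWS' [FORCE]. ROWS is JSON, a list of rows, each a list of 7 numbers: the shift along the tool's x, y, z scaled (see below), then the turn, a rotation vector about the tool's x, y, z scaled (see below), then the opening, from 0 (shut) to 1 (fully open). A call has 1 to 12 rows; each row is the pose to reach, as a shift and turn from the pose commanded when the call began, along the tool's axes at that moment; what a row does not reach only later rows make up. The controller multiplies each number of a shift by 0.15 m and each number of a turn by 90 degrees. A row lasts 1/10 s, in which the tool goes at most 50 mm and 8.59 degrees, less where a joint would pass 70% of its speed; a pose out of reach is approached as far as the arm can. A call with a number of a shift or a turn outside -1 to 1 is refused whole. A call with a gripper value outside its range is refused whole. The fingers move at their own pace and stop on an object; FORCE is the grip in N (left out, the last holds). Time passes only in rows, so rows that repeat a pose let the fingers close. It gives the time, the measured TCP pose, the force and the opening at its end, in the units of the state.
- telemetry.get_state(): the state, without advancing time (a new reading comes with each control period).
- imaging.read_camera(name): name is "scene" or "top" or "wrist"; returns a dict with "pixels" (480x640x3 uint8, red, green, blue), "vfov" (degrees; the focal length in pixels is half the picture's height over the tangent of half this angle, whatever the lens; pixels are square), "cx", "cy" (the principal point, pixels), "distortion" ([k1, k2, p1, p2, k3] as OpenCV has them; the pictures are not rectified), "rvec" (rotation vector, rad) and "tvec" (3), from world to camera coordinates, as OpenCV has them. Camera axes: x right, y down, z forward; pixel columns grow to the right and rows downward; lengths in m; the calibration is good to about 2 mm. A picture is of the moment at which its call begins. There is no depth.
- ticket.sign_off(): hands the job in, once; it reports no verdict.
Trained networks look in a picture, given as the dict that the camera call returned (one of the last four; its "shot" number tells which), for a name from the list of things; names that differ only in an ending like _2 or _b are one class to them, and where a whole thing is asked for, a point or a joint stands for the part that bears it (a point fixed in the world has none). Each returns a list of dicts, best first, with "confidence" (0 to 1); they miss things now and then, are a little off and sometimes report something else, mostly with a low value. They report only what shows in the picture. A call takes as long as a camera call.
- finder.masks_of(label, picture): "pixels" (480x640 bool, what is visible of it) and "extent" ([left, top, right, bottom] in pixels, round what is visible of it).
- finder.pinpoint(label, picture): "location" ([row, column] in pixels: a listed point, or the origin of a listed thing).
The state is a dict: "time": time; "qpos": joint angles; "dq": joint speeds; "joint_efforts": joint torques, N m; "eef_pos": TCP position; "tcp_rot": TCP orientation; "contact_force": force on the tool from outside, world axes, zero at the start; "wrist_torque": the same for the moment, N m; "opening": opening from 0.0 (shut) to 1.0 (fully open).
Only numpy, scipy, OpenCV 4.12 (cv2) and the standard library are available. Lean on these libraries where they do the work, as an engineer would, in place of code of your own. Each camera call takes 0.05 s, during which the arm holds its last target.

## Working session

There is one attempt and no reset: what is moved stays moved. The work goes in short steps, Python scripts to look and compute and a shell command to move; the robot and the scene stay as the last step left them, time stands still between calls to the robot, and variables do not carry over. Pictures are saved under pics/ and viewed, and the job is handed in when it is done.

```bash
mkdir -p pics; cat > h.py <<'E'
import numpy as np, cv2
from plant import telemetry, imaging, ticket, finder, ctrl
from scipy.spatial.transform import Rotation as R
def K(p):
    f=240/np.tan(np.radians(p["vfov"])/2)
    return np.array([[f,0,p["cx"]],[0,f,p["cy"]],[0,0,1.]])
def ray(p,rc):
    u=cv2.undistortPoints(np.array([[[rc[1],rc[0]]]],float),K(p),np.array(p["distortion"],float))[0,0]
    M=cv2.Rodrigues(np.array(p["rvec"],float))[0]; t=np.array(p["tvec"],float).ravel()
    return -M.T@t, M.T@np.array([u[0],u[1],1])
def atz(p,rc,z):
    o,d=ray(p,rc); return o+d*(z-o[2])/d[2]
def proj(p,X):
    q=cv2.projectPoints(np.array(X,float).reshape(-1,1,3),np.array(p["rvec"],float),np.array(p["tvec"],float),K(p),np.array(p["distortion"],float))[0][:,0]
    return q[:,::-1]
def save(p,n,crop=None,s=1):
    im=p["pixels"][:,:,::-1]
    if crop: im=im[crop[1]:crop[3],crop[0]:crop[2]]
    if s!=1: im=cv2.resize(im,None,fx=s,fy=s,interpolation=cv2.INTER_CUBIC)
    cv2.imwrite("pics/"+n,im)
E
python3 - <<'E'
from h import *
s=telemetry.get_state(); print(s); print(ctrl.grip_point_offset)
for c in ["scene","top","wrist"]:
    p=imaging.read_camera(c); save(p,c+"0.png"); o,d=ray(p,(240,320)); print(c,p["vfov"],o,d,p["distortion"])
    for l in ["ring_mid","hole_a","spanner","rest","oven","pan","chair","tree","cube","bowl","mug"]:
        for r in finder.pinpoint(l,p)[:2]:
            z={"ring_mid":.105,"hole_a":.105,"spanner":.018}.get(l,0)
            print(l,round(r["confidence"],2),np.round(r["location"],1),np.round(atz(p,r["location"],z),4))
E
```

```text
{'time': 0.0, 'qpos': array([-1.32101022e+00,  2.87209334e-01,  1.57818268e+00, -4.33259409e-05,
        1.27857611e+00, -1.50008827e-01]), 'dq': array([ 0.00082003, -0.00065908, -0.0016635 ,  0.00129974,  0.00144296,
       -0.00039503]), 'joint_efforts': array([-1.14955412e-03, -4.05985129e+01, -2.92625892e+01, -1.99115793e-04,
        5.89300660e-03,  8.45269348e-07]), 'eef_pos': array([ 0.26257815, -0.62112259,  0.22991497]), 'tcp_rot': array([ 9.80085007e-01,  1.98574840e-01, -7.99412572e-05, -1.18522262e-03]), 'contact_force': array([ 0.18766393, -0.22473944,  0.18040113]), 'wrist_torque': array([ 0.04326809,  0.03008297, -0.05636281]), 'opening': 1.0068392347476562}
0.0187
scene 46.14369907095774 [1.20033179 0.82540803 0.82990547] [-0.44523439 -0.65698216 -0.60864071] [-0.03137915  0.          0.          0.          0.        ]
ring_mid 0.66 [168.7 314.2] [ 0.5114 -0.2091  0.105 ]
hole_a 0.74 [164.5 307.7] [ 0.5127 -0.2366  0.105 ]
hole_a 0.46 [165.2 319.6] [ 0.4903 -0.2154  0.105 ]
spanner 0.92 [301.2 410.8] [0.5748 0.2314 0.018 ]
rest 0.96 [311.4 406.6] [0.5885 0.2356 0.   
[... 789 characters left out ...]
0.105 ]
spanner 0.72 [255.8 243.2] [0.5832 0.2339 0.018 ]
spanner 0.68 [200.8 354. ] [ 0.7519 -0.0885  0.018 ]
rest 0.77 [259.4 241. ] [0.575  0.2428 0.    ]
oven 0.93 [286.3 397.8] [ 0.5019 -0.2164  0.    ]
pan 0.66 [202.3 297.7] [0.7503 0.0795 0.    ]
chair 0.63 [196.6 356.9] [ 0.7699 -0.0984  0.    ]
tree 0.81 [201.3 248.6] [0.7517 0.2275 0.    ]
cube 0.65 [205.  403.6] [ 0.7453 -0.2382  0.    ]
bowl 0.59 [284.6 473.6] [ 0.5097 -0.4355  0.    ]
bowl 0.16 [258.3 241.1] [0.5783 0.2427 0.    ]
mug 0.8 [296.2 156.5] [0.4644 0.4837 0.    ]
wrist 64.82922781110143 [ 0.3324034  -0.59141537  0.37362485] [-0.27427688 -0.13179625 -0.95271728] [-0.0342011  0.         0.         0.         0.       ]
```

View pics/scene0.png

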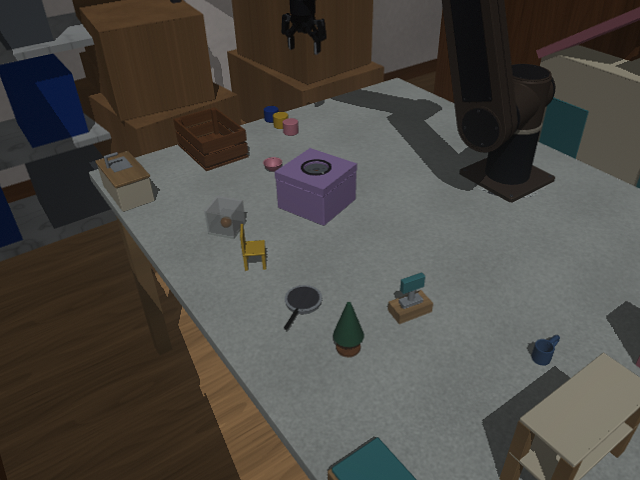

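View pics/top0.png

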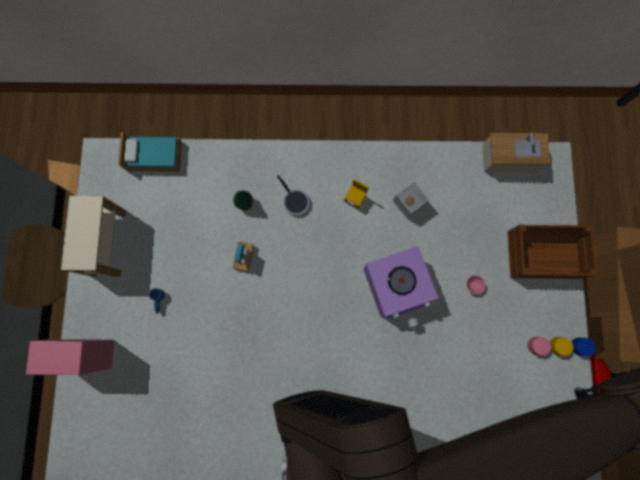

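View pics/wrist0.png

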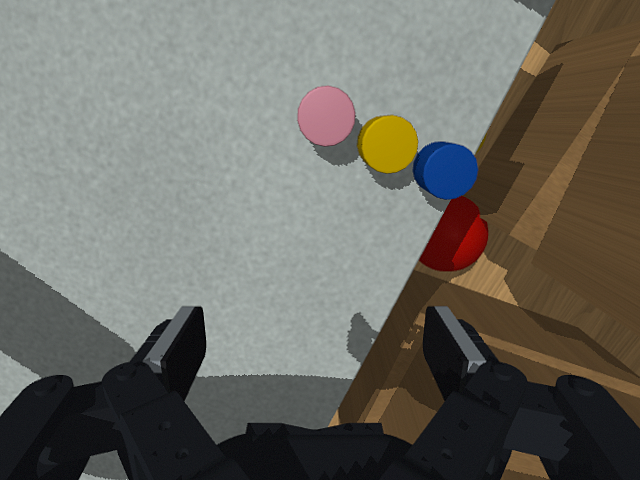

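```bash
for i in 1 2; do :; done
python3 -m crank '[[0.86,-0.63,-0.04,0,0,0,1],[0.86,-0.63,-0.04,0,0,0,1],[0.86,-0.63,-0.04,0,0,0,1],[0.86,-0.63,-0.04,0,0,0,1]]'
python3 -m crank '[[0.86,-0.63,-0.04,0,0,0,1],[0.86,-0.63,-0.04,0,0,0,1],[0.86,-0.63,-0.04,0,0,0,1],[0.86,-0.63,-0.04,0,0,0,1]]'
python3 -m crank '[[0.86,-0.63,-0.04,0,0,0,1],[0.86,-0.63,-0.04,0,0,0,1],[0.86,-0.63,-0.04,0,0,0,1],[0.86,-0.63,-0.04,0,0,0,1],[0.86,-0.63,-0.04,0,0,0,1],[0.86,-0.63,-0.04,0,0,0,1]]'
python3 - <<'E'
from h import *
s=telemetry.get_state(); print(s)
p=imaging.read_camera("wrist"); save(p,"wrist1.png")
for l in ["ring_mid","hole_a","hole_b","oven","lens_mid"]:
    for r in finder.pinpoint(l,p)[:2]:
        z=dict(lens_mid=.095,oven=0).get(l,.105)
        print(l,round(r["confidence"],2),np.round(r["location"],1),np.round(atz(p,r["location"],z),4))
E
```

```text
time: 2.2
eef_pos: [0.347, -0.4807, 0.2377]
tcp_rot: [0.98, 0.201, 0.001, -0.0]
contact_force: [0.5, -0.4, 0.4]
opening: 1.002
time: 2.6
eef_pos: [0.4286, -0.3441, 0.2439]
tcp_rot: [0.98, 0.201, 0.001, -0.0]
contact_force: [-0.5, -0.6, -0.2]
opening: 0.999
time: 3.2
eef_pos: [0.5085, -0.2113, 0.2492]
tcp_rot: [0.98, 0.198, -0.0, 0.0]
contact_force: [-0.0, -0.4, 0.7]
opening: 0.995
{'time': 3.2, 'qpos': array([-5.77645259e-01, -1.91443390e-03,  1.86519535e+00, -1.00587140e-03,
        1.27832866e+00,  5.94330040e-01]), 'dq': array([-0.02199126, -0.00196609,  0.00315595,  0.00344943, -0.00019797,
        0.00370813]), 'joint_efforts': array([ 8.03587306e-01, -2.93694252e+01, -2.93559480e+01,  3.04075191e-02,
        4.23052159e-03,  4.53118046e-04]), 'eef_pos': array([ 0.50851908, -0.21130194,  0.249204  ]), 'tcp_rot': array([ 9.80154671e-01,  1.98233670e-01, -3.43704368e-04,  3.37425082e-04]), 'contact_force': array([-0.0448945 , -0.42335265,  0.67131074]), 'wrist_torque': array([0.00815536, 0.00252403, 0.01760546]), 'opening': 0.9953150784197282}
ring_mid 0.66 [220.9 311.7] [ 0.5075 -0.2086  0.105 ]
hole_a 0.75 [207.8 332.3] [ 0.5234 -0.2192  0.105 ]
hole_a 0.74 [233.4 296.9] [ 0.4936 -0.2017  0.105 ]
hole_b 0.75 [207.8 332.3] [ 0.5234 -0.2192  0.105 ]
hole_b 0.74 [233.4 296.9] [ 0.4936 -0.2017  0.105 ]
oven 0.81 [194.7 312.7] [ 0.5082 -0.2087  0.    ]
lens_mid 0.75 [216.4 311.4] [ 0.5084 -0.2078  0.095 ]
lens_mid 0.59 [235.6 295.6] [ 0.4884 -0.2022  0.095 ]
```

View pics/wrist1.png

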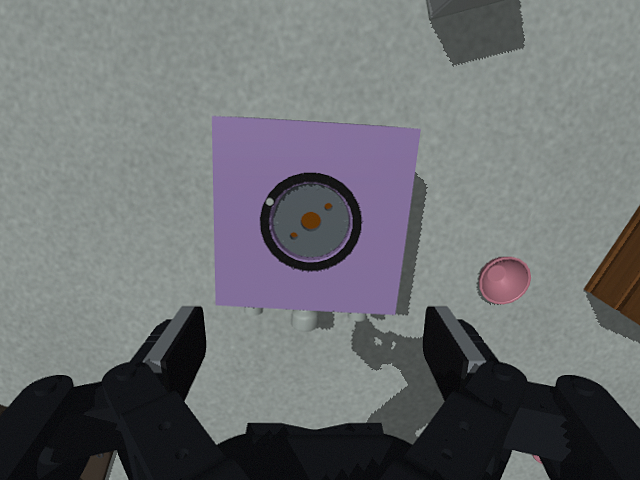

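```bash
cat >> h.py <<'E'
def blobs(p,crop=None):
    im=p["pixels"]; hsv=cv2.cvtColor(im,cv2.COLOR_RGB2HSV)
    m=((hsv[:,:,0]<25)&(hsv[:,:,1]>110)&(hsv[:,:,2]>40)).astype(np.uint8)
    if crop: 
        k=np.zeros_like(m); k[crop[1]:crop[3],crop[0]:crop[2]]=1; m*=k
    n,l,st,c=cv2.connectedComponentsWithStats(m)
    return [(st[i,4],c[i][::-1]) for i in range(1,n) if st[i,4]>5]
E
python3 - <<'E'
from h import *
p=imaging.read_camera("wrist"); save(p,"wrist2.png",(240,150,380,290),4)
print(ray(p,(220,311)))
for a,c in blobs(p,(260,170,365,275)): print(a,c,atz(p,c,.105),atz(p,c,.098))
# rest via masks on top camera
g=cv2.cvtColor(p["pixels"],cv2.COLOR_RGB2GRAY)
hsv=cv2.cvtColor(p["pixels"],cv2.COLOR_RGB2HSV)
m=((hsv[:,:,0]>125)&(hsv[:,:,0]<150)&(hsv[:,:,1]>50)).astype(np.uint8); m[:100]=0
cs=max(cv2.findContours(m,0,2)[0],key=cv2.contourArea)
h=cv2.convexHull(cs); q=cv2.approxPolyDP(h,6,True)[:,0]
for x in q: print(x,atz(p,x[::-1],.11))
# collar: dark outer
m=(g<35).astype(np.uint8); k=np.zeros_like(m);k[160:285,250:372]=1;m*=k
cs=max(cv2.findContours(m,0,2)[0],key=cv2.contourArea)
e=cv2.fitEllipse(cs);print(e,atz(p,e[0][::-1],.1115))
t=imaging.read_camera("top"); save(t,"top1.png",(200,220,290,290),8)
for r in finder.masks_of("rest",t)[:1]+finder.masks_of("spanner",t)[:1]:
    m=r["pixels"].astype(np.uint8); print(r["confidence"],m.sum(),cv2.minAreaRect(cv2.findNonZero(m)))
E
```

```text
(array([ 0.57813384, -0.18085816,  0.39152257]), array([-0.23737014, -0.08983638, -0.96849548]))
36 [205.61111111 328.13888889] [ 0.52365832 -0.21523972  0.105     ] [ 0.52232744 -0.2160797   0.098     ]
258 [220.07364341 310.86046512] [ 0.50781232 -0.2073578   0.105     ] [ 0.5060943  -0.20800521  0.098     ]
26 [234.5        293.96153846] [ 0.49173551 -0.19955197  0.105     ] [ 0.48962472 -0.20000868  0.098     ]
[212 117] [ 0.55189221 -0.11262892  0.11      ]
[420 129] [ 0.60193047 -0.25322105  0.11      ]
[394 314] [ 0.46116231 -0.30209292  0.11      ]
[216 304] [ 0.4123184  -0.16198647  0.11      ]
((311.0345764160156, 221.4971160888672), (91.76309204101562, 94.50657653808594), 94.59422302246094) [ 0.50841983 -0.20731266  0.1115    ]
0.61 324 ((243.23068237304688, 256.0310974121094), (17.232568740844727, 29.508455276489258), 13.392496109008789)
0.53 174 ((240.7882537841797, 253.4529266357422), (10.195732116699219, 18.547555923461914), 12.528807640075684)
```

View pics/wrist2.png

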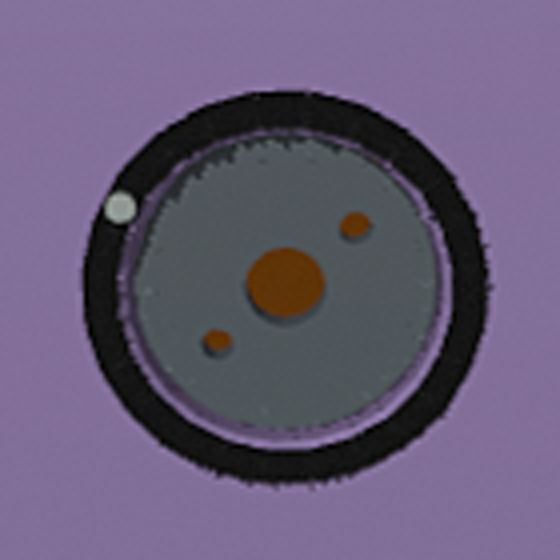

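View pics/top1.png

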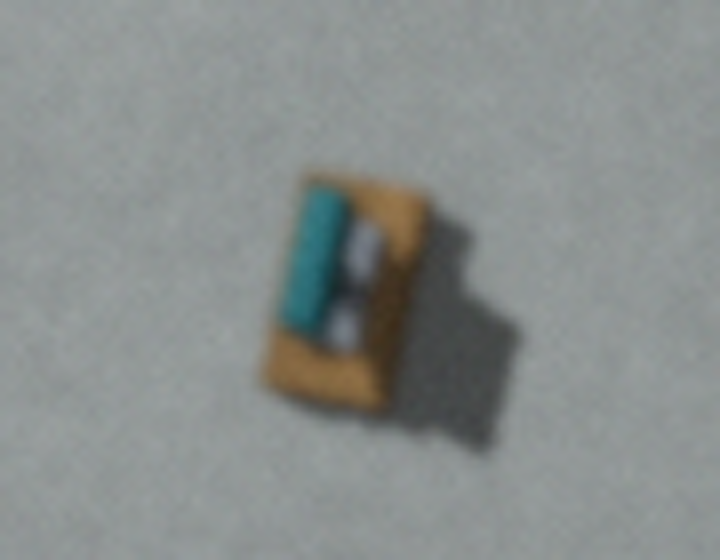

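```bash
cat >> h.py <<'E'
def Rt(psi): # tool down with tool x at yaw psi
    return R.from_matrix(np.array([[np.cos(psi),np.sin(psi),0],[np.sin(psi),-np.cos(psi),0],[0,0,-1]]))
def units(pos,psi,p0=None,R0=None):
    s=telemetry.get_state()
    if p0 is None: p0=s["eef_pos"]
    if R0 is None: R0=R.from_quat(s["tcp_rot"])
    d=R0.inv().apply(np.array(pos)-p0)/.15
    w=(R0.inv()*Rt(psi)).as_rotvec()/(np.pi/2)
    return np.round(d,4),np.round(w,4)
def yaw():
    s=telemetry.get_state(); x=R.from_quat(s["tcp_rot"]).apply([1,0,0]); return np.arctan2(x[1],x[0])
E
python3 - <<'E'
from h import *
A=np.array([.5085,-.2113,.25]); B=np.array([.578,.236,.25])
pts=[(A,.4),(A+(B-A)/3,1.7),(A+(B-A)*2/3,2.94),(B,2.94)]
for i in range(3): print(units(pts[i+1][0],pts[i+1][1],pts[i][0],Rt(pts[i][1])))
E
```

```text
(array([ 0.5293, -0.8554,  0.    ]), array([ 0.    ,  0.    , -0.8276]))
(array([0.9658, 0.2812, 0.    ]), array([ 0.    ,  0.    , -0.7894]))
(array([0.0477, 1.0048, 0.    ]), array([0., 0., 0.]))
```

```bash

python3 -m crank '[[0.53,-0.855,0,0,0,-0.828,1],[0.53,-0.855,0,0,0,-0.828,1],[0.53,-0.855,0,0,0,-0.828,1],[0.53,-0.855,0,0,0,-0.828,1],[0.53,-0.855,0,0,0,-0.828,1],[0.53,-0.855,0,0,0,-0.828,1],[0.53,-0.855,0,0,0,-0.828,1],[0.53,-0.855,0,0,0,-0.828,1],[0.53,-0.855,0,0,0,-0.828,1]]'
python3 -m crank '[[0.966,0.281,0,0,0,-0.789,1],[0.966,0.281,0,0,0,-0.789,1],[0.966,0.281,0,0,0,-0.789,1],[0.966,0.281,0,0,0,-0.789,1],[0.966,0.281,0,0,0,-0.789,1],[0.966,0.281,0,0,0,-0.789,1],[0.966,0.281,0,0,0,-0.789,1],[0.966,0.281,0,0,0,-0.789,1],[0.966,0.281,0,0,0,-0.789,1]]'
python3 -m crank '[[0.05,1,0,0,0,0,1],[0.05,1,0,0,0,0,1],[0.05,1,0,0,0,0,1],[0.05,1,0,0,0,0,1],[0.05,1,0,0,0,0,1],[0.05,1,0,0,0,0,1]]'
python3 - <<'E'
from h import *
s=telemetry.get_state(); print(s["qpos"],yaw())
p=imaging.read_camera("wrist"); save(p,"wrist3.png")
for l,z in [("spanner",.018),("rest",0)]:
    for r in finder.pinpoint(l,p)[:2]:
        print(l,round(r["confidence"],2),np.round(r["location"],1),np.round(atz(p,r["location"],z),4))
hsv=cv2.cvtColor(p["pixels"],cv2.COLOR_RGB2HSV)
m=((hsv[:,:,0]>80)&(hsv[:,:,0]<100)&(hsv[:,:,1]>120)).astype(np.uint8)
n=cv2.findContours(m,0,2)[0]
c=max(n,key=cv2.contourArea); print(cv2.contourArea(c),cv2.minAreaRect(c))
for x in cv2.boxPoints(cv2.minAreaRect(c)): print(x,atz(p,x[::-1],.093))
E
```

```text
time: 4.6
eef_pos: [0.5322, -0.0608, 0.2494]
tcp_rot: [0.658, 0.753, 0.0, 0.0]
contact_force: [0.8, 0.0, -0.6]
opening: 1.002
time: 5.5
eef_pos: [0.5553, 0.0883, 0.2493]
tcp_rot: [0.099, 0.995, -0.0, 0.0]
contact_force: [0.3, -0.9, -0.3]
opening: 0.998
time: 6.1
eef_pos: [0.5779, 0.236, 0.2491]
tcp_rot: [0.101, 0.995, -0.0, -0.0]
contact_force: [0.3, -0.3, 0.1]
opening: 0.998
[ 2.25553428e-01  1.63167815e-01  1.68939473e+00 -4.66599371e-04
  1.28955571e+00 -1.14288274e+00] 2.9393620218330088
spanner 0.58 [204.4 317. ] [0.5823 0.2386 0.018 ]
rest 0.82 [199.9 310.9] [0.5802 0.2326 0.    ]
1104.0 ((621.5, 402.5000305175781), (52.019737243652344, 44.72075653076172), 79.99201965332031)
[594.9597  380.77185] [0.78984238 0.47006632 0.093     ]
[639.      373.00006] [0.79075834 0.51341556 0.093     ]
[648.0403 424.2282] [0.85847065 0.52833705 0.093     ]
[604. 432.] [0.85742499 0.48230989 0.093     ]
```

View pics/wrist3.png

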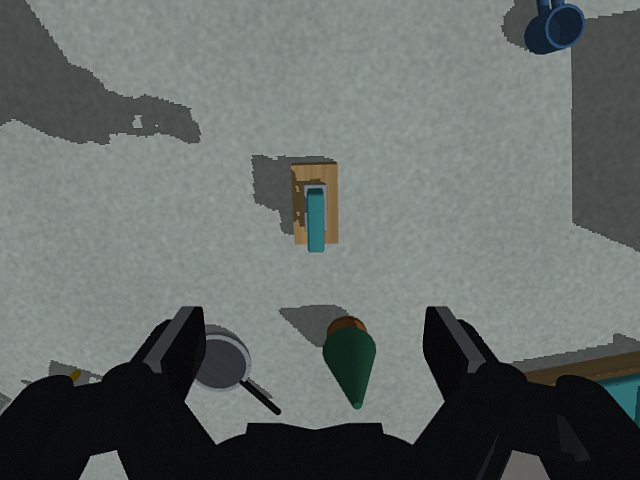

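```bash
python3 - <<'E'
from h import *
p=imaging.read_camera("wrist")
hsv=cv2.cvtColor(p["pixels"],cv2.COLOR_RGB2HSV)
k=np.zeros((480,640),bool);k[150:260,270:360]=1
m=((hsv[:,:,0]>80)&(hsv[:,:,0]<100)&(hsv[:,:,1]>120)&k)
# undistort all teal pixels to z=.093 plane (top) & fit
ys,xs=np.nonzero(m); P=np.array([atz(p,(y,x),.093)[:2] for y,x in zip(ys,xs)]).astype(np.float32)
r=cv2.minAreaRect(P*1000); print("grip",r,cv2.boxPoints(r))
m=((hsv[:,:,0]>8)&(hsv[:,:,0]<25)&(hsv[:,:,1]>80)&k)
ys,xs=np.nonzero(m); P=np.array([atz(p,(y,x),.025)[:2] for y,x in zip(ys,xs)]).astype(np.float32)
r=cv2.minAreaRect(P*1000); print("rest",r,cv2.boxPoints(r))
print(proj(p,[[.578,.236,.093]]),ray(p,(240,320))[0])
save(p,"wrist4.png",(270,150,360,260),5)
E
```

```text
grip ((578.7310791015625, 236.67343139648438), (12.832544326782227, 52.304561614990234), 78.69617462158203) [[551.8284  235.50777]
 [603.11835 225.25548]
 [605.6337  237.8391 ]
 [554.3438  248.09138]]
rest ((579.806396484375, 236.7240753173828), (44.420860290527344, 81.89373016357422), 80.10981750488281) [[535.6532  221.87677]
 [616.32983 207.81067]
 [623.9596  251.57138]
 [543.28296 265.63748]]
[[219.09845735 314.14998454]] [0.50193196 0.25140404 0.3917376 ]
```

View pics/wrist4.png

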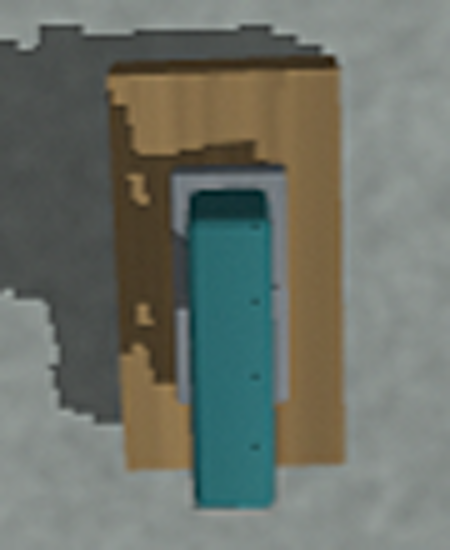

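```bash
python3 -c "
from h import *
print(units([.580,.2367,.06],2.957))"
```

```text
(array([-0.0105,  0.0106,  1.2632]), array([-0.    ,  0.0001, -0.0121]))
```

```bash

python3 -m crank '[[-0.01,0.01,0.33,0,0,-0.012,0.6],[-0.01,0.01,0.6,0,0,-0.012,0.6],[-0.01,0.01,0.8,0,0,-0.012,0.6],[-0.01,0.01,0.8,0,0,-0.012,0.6],[-0.01,0.01,0.8,0,0,-0.012,0.6]]'
python3 -m crank '[[0,0,0.2,0,0,0,0.6],[0,0,0.35,0,0,0,0.6],[0,0,0.46,0,0,0,0.6],[0,0,0.46,0,0,0,0.6],[0,0,0.46,0,0,0,0.6]]'
python3 - <<'E'
from h import *
s=telemetry.get_state(); print(yaw(),s["contact_force"],s["wrist_torque"])
p=imaging.read_camera("wrist"); save(p,"wrist5.png")
p=imaging.read_camera("scene"); save(p,"scene5.png",(340,220,500,340),5)
E
```

```text
time: 6.8
eef_pos: [0.58, 0.2373, 0.1298]
tcp_rot: [0.092, 0.996, -0.0, -0.0]
contact_force: [-0.3, 0.5, 0.7]
opening: 0.599
time: 7.3
eef_pos: [0.5809, 0.238, 0.062]
tcp_rot: [0.091, 0.996, 0.0, 0.001]
contact_force: [0.0, -0.1, 0.3]
opening: 0.601
2.958498398700052 [ 0.00750873 -0.05252938  0.28835281] [-0.03481857 -0.02899297 -0.02112228]
```

View pics/wrist5.png

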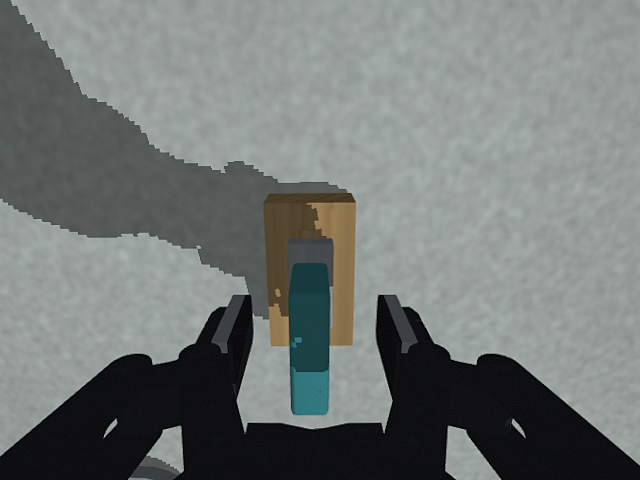

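View pics/scene5.png

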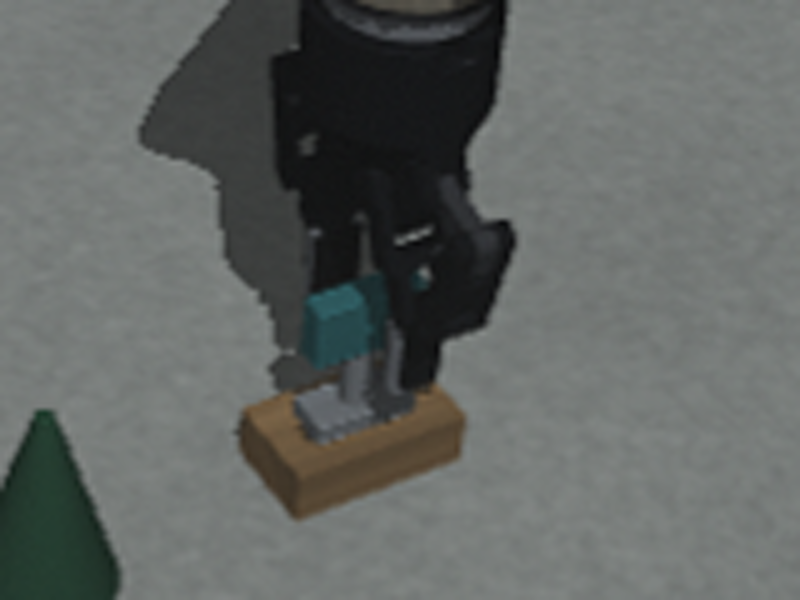

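```bash

python3 -m crank '[[0,0,0,0,0,0,0.3],[0,0,0,0,0,0,0.1],[0,0,0,0,0,0,0],[0,0,0,0,0,0,0],[0,0,0,0,0,0,0],[0,0,0,0,0,0,0],[0,0,0,0,0,0,0]]' 90
python3 - <<'E'
from h import *
s=telemetry.get_state(); print(yaw(),s["contact_force"],s["wrist_torque"],s["opening"])
p=imaging.read_camera("wrist"); save(p,"wrist6.png")
E
```

```text
time: 8.1
eef_pos: [0.5801, 0.238, 0.061]
tcp_rot: [0.091, 0.996, 0.0, 0.0]
contact_force: [-1.3, -0.9, 5.2]
opening: 0.15
2.95867675409261 [-1.34514366 -0.90509361  5.23266297] [-0.09081929  0.19243309 -0.05365889] 0.14971398303438682
```

View pics/wrist6.png

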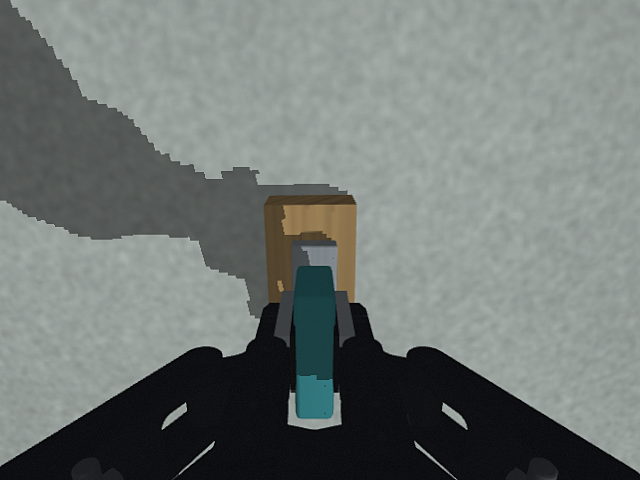

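```bash

python3 -m crank '[[0,0,-0.05,0,0,0,0],[0,0,-0.15,0,0,0,0],[0,0,-0.3,0,0,0,0],[0,0,-0.6,0,0,0,0],[0,0,-0.93,0,0,0,0],[0,0,-0.93,0,0,0,0],[0,0,-0.93,0,0,0,0]]'
python3 - <<'E'
from h import *
s=telemetry.get_state(); print(yaw(),s["contact_force"],s["wrist_torque"],s["opening"])
p=imaging.read_camera("wrist"); save(p,"wrist7.png")
np.save("w7.npy",p,allow_pickle=True)
A=s["eef_pos"]; B=np.array([.508,-.2073,.20])
print(A)
pts=[(A,yaw())]+[(A+(B-A)*k,2.6845) for k in (.33,.667,1)]
for i in range(3): print(units(pts[i+1][0],pts[i+1][1],pts[i][0],Rt(pts[i][1])))
# measured tool-frame camera
Rw=R.from_quat(s["tcp_rot"]); o,d=ray(p,(240,320)); print(Rw.inv().apply(o-A),Rw.inv().apply(d))
E
```

```text
time: 8.85
eef_pos: [0.5808, 0.2382, 0.2028]
tcp_rot: [0.091, 0.996, 0.001, 0.002]
contact_force: [0.1, 0.3, -1.3]
opening: 0.151
2.9587178017938824 [ 0.14132481  0.29608166 -1.25193144] [-0.00239714  0.09159033  0.03284475] 0.15061108287349856
[0.5807627  0.23820169 0.20278483]
(array([-0.0209, -0.9929,  0.0061]), array([0.    , 0.    , 0.1745]))
(array([-0.295 , -0.9703,  0.0063]), array([0., 0., 0.]))
(array([-0.2915, -0.9588,  0.0062]), array([0., 0., 0.]))
[ 0.07781258  0.00025645 -0.14227107] [-0.30438321  0.01648189  0.95254789]
```

View pics/wrist7.png

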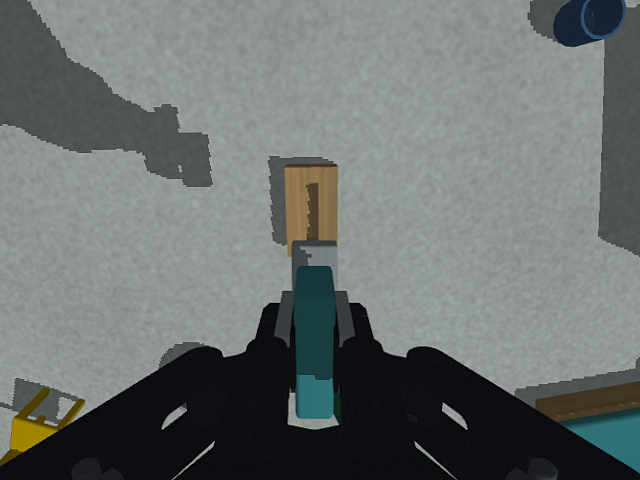

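```bash

python3 - <<'E'
from h import *
p=np.load("w7.npy",allow_pickle=True).item()
s=telemetry.get_state(); Rw=R.from_quat(s["tcp_rot"]); A=s["eef_pos"]
pts=dict(cb_top_L=[.023,.011,.026],cb_top_R=[.023,-.011,.026],cb_bot_L=[.023,.011,.036],g_bot_L=[.025,.007,-.002],g_bot_R=[.025,-.007,-.002],g_top_L=[.025,.007,-.032],g_top_R=[.025,-.007,-.032],pinA=[.018,0,.043])
for k,v in pts.items(): print(k,proj(p,[A+Rw.apply(v)])[0])
save(p,"wrist7b.png",(270,220,370,440),2.7)
im=cv2.imread("pics/wrist7.png")[225:300,280:350]; cv2.imwrite("pics/w7c.png",cv2.resize(im,None,fx=8,fy=8,interpolation=cv2.INTER_CUBIC))
E
```

```text
cb_top_L [237.71143981 335.0918224 ]
cb_top_R [237.78031786 288.64360543]
cb_bot_L [231.64345902 333.97020793]
g_bot_L [254.09151091 329.11433501]
g_bot_R [254.14652348 294.24139865]
g_top_L [285.73835536 332.86928528]
g_top_R [285.81362104 289.92509242]
pinA [237.01009977 311.97749826]
```

View pics/w7c.png

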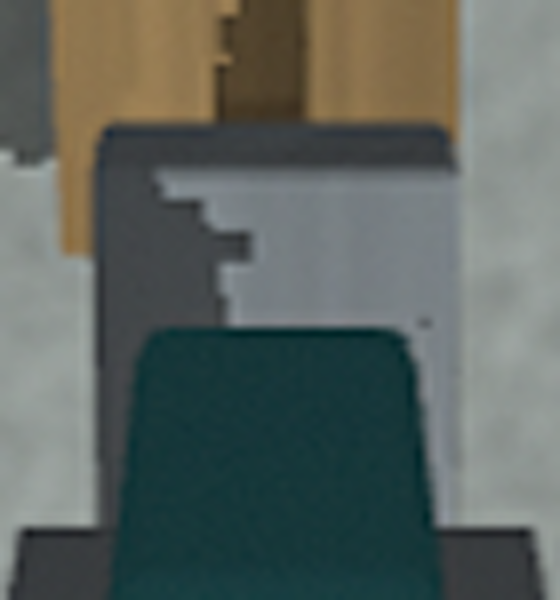

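View pics/wrist7b.png

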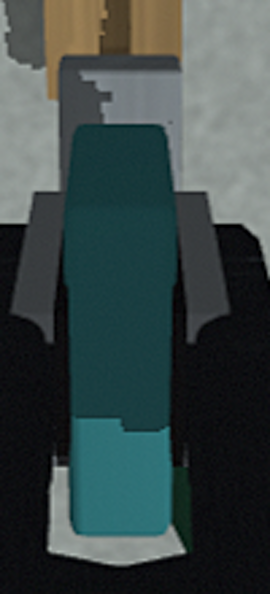

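```bash

python3 - <<'E'
from h import *
p=np.load("w7.npy",allow_pickle=True).item()
s=telemetry.get_state(); Rw=R.from_quat(s["tcp_rot"]); A=s["eef_pos"]
for v in [[.011,0,0],[.011,.0135,0],[.011,-.0135,0],[.011,0,-.01],[-.011,0,0]]: print(v,proj(p,[A+Rw.apply(v)])[0])
im=cv2.imread("pics/wrist7.png")[270:440,260:370]; cv2.imwrite("pics/w7d.png",cv2.resize(im,None,fx=5,fy=5,interpolation=cv2.INTER_CUBIC)[:,:] )
im=cv2.imread("pics/wrist7.png")[270:390,260:370]; im=cv2.resize(im,None,fx=5,fy=5); cv2.imwrite("pics/w7e.png",np.clip(im.astype(int)*2.5,0,255).astype(np.uint8))
E
```

```text
[0.011, 0, 0] [283.95114786 311.78003168]
[0.011, 0.0135, 0] [283.88318711 344.06941356]
[0.011, -0.0135, 0] [283.99626398 279.47970019]
[0.011, 0, -0.01] [294.61477563 311.70925695]
[-0.011, 0, 0] [330.06229344 311.90729223]
```

View pics/w7e.png

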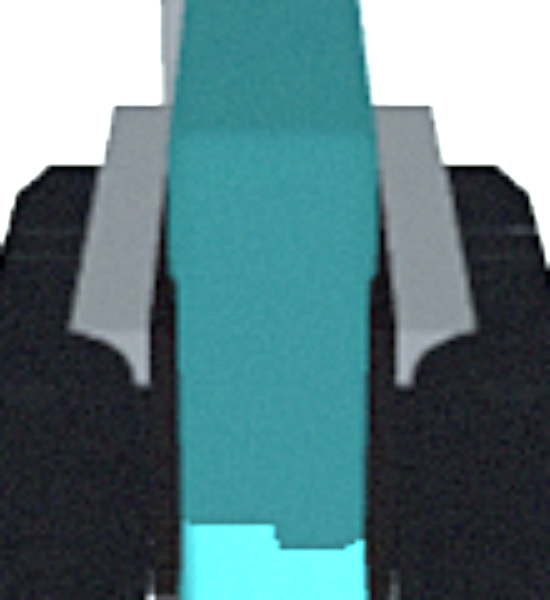

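```bash

python3 - <<'E'
from h import *
s=telemetry.get_state()
A=s["eef_pos"]; B=np.array([.5435,-.224,.249])
pts=[(A,yaw())]+[(A+(B-A)*k,2.6845) for k in (.32,.66,1)]
for i in range(3): print(units(pts[i+1][0],pts[i+1][1],pts[i][0],Rt(pts[i][1])))
E
```

```text
(array([-0.1038, -0.9828, -0.1043]), array([0.    , 0.    , 0.1745]))
(array([-0.3889, -0.9753, -0.1108]), array([0., 0., 0.]))
(array([-0.3889, -0.9753, -0.1108]), array([0., 0., 0.]))
```

```bash

python3 -m crank '[[-0.104,-0.983,-0.104,0,0,0.175,0],[-0.104,-0.983,-0.104,0,0,0.175,0],[-0.104,-0.983,-0.104,0,0,0.175,0],[-0.104,-0.983,-0.104,0,0,0.175,0]]'
python3 -m crank '[[-0.389,-0.975,-0.11,0,0,0,0],[-0.389,-0.975,-0.11,0,0,0,0],[-0.389,-0.975,-0.11,0,0,0,0],[-0.389,-0.975,-0.11,0,0,0,0]]'
python3 -m crank '[[-0.389,-0.975,-0.11,0,0,0,0],[-0.389,-0.975,-0.11,0,0,0,0],[-0.389,-0.975,-0.11,0,0,0,0],[-0.389,-0.975,-0.11,0,0,0,0],[-0.389,-0.975,-0.11,0,0,0,0],[-0.389,-0.975,-0.11,0,0,0,0]]'
python3 - <<'E'
from h import *
s=telemetry.get_state(); print(yaw(),s["eef_pos"],s["qpos"][5],s["contact_force"])
p=imaging.read_camera("wrist"); save(p,"wrist8.png")
print(ray(p,(220,311)))
bl=sorted(blobs(p),key=lambda b:b[0])
for r in finder.pinpoint("ring_mid",p)[:1]+finder.pinpoint("hole_a",p)[:2]:
    print(round(r["confidence"],2),np.round(r["location"],1),atz(p,r["location"],.105))
u,v=finder.pinpoint("ring_mid",p)[0]["location"] 
for a,c in blobs(p,(int(v)-55,int(u)-55,int(v)+55,int(u)+55)): print(a,c,atz(p,c,.105),atz(p,c,.098))
g=cv2.cvtColor(p["pixels"],cv2.COLOR_RGB2GRAY)
m=(g<35).astype(np.uint8); k=np.zeros_like(m);k[int(u)-62:int(u)+62,int(v)-62:int(v)+62]=1;m*=k
cs=max(cv2.findContours(m,0,2)[0],key=cv2.contourArea)
e=cv2.fitEllipse(cs);print(e,atz(p,e[0][::-1],.1115))
E
```

```text
time: 9.3
eef_pos: [0.5671, 0.0852, 0.2136]
tcp_rot: [0.23, 0.973, -0.001, -0.002]
contact_force: [-0.3, 0.0, -1.0]
opening: 0.146
time: 9.7
eef_pos: [0.555, -0.0706, 0.2305]
tcp_rot: [0.229, 0.973, -0.001, -0.001]
contact_force: [0.7, 0.6, -0.5]
opening: 0.15
time: 10.3
eef_pos: [0.5434, -0.2221, 0.2468]
tcp_rot: [0.227, 0.974, 0.001, -0.001]
contact_force: [-0.7, 0.5, -0.9]
opening: 0.153
2.6845857728791747 [ 0.54340728 -0.22213664  0.24678098] -1.675229397053542 [-0.65545694  0.53512819 -0.89187277]
(array([ 0.47387699, -0.18817257,  0.38932656]), array([ 0.222212  , -0.11601239, -0.96930987]))
0.83 [176.  306.7] [ 0.50711375 -0.20997321  0.105     ]
0.87 [195.8 310.4] [ 0.52181677 -0.21416886  0.105     ]
0.56 [148.7 311.1] [ 0.49062096 -0.19812097  0.105     ]
53 [149.56603774 309.11320755] [ 0.49053362 -0.19970837  0.105     ] [ 0.4909437  -0.19999238  0.098     ]
318 [173.62578616 309.2327044 ] [ 0.5063654  -0.20747988  0.105     ] [ 0.50716525 -0.20795521  0.098     ]
37 [197.45945946 309.08108108] [ 0.52251978 -0.21564012  0.105     ] [ 0.52371735 -0.21631636  0.098     ]
((308.6671142578125, 173.2562255859375), (98.55744171142578, 100.06369018554688), 5.7071685791015625) [ 0.50519859 -0.20728961  0.1115    ]
```

View pics/wrist8.png

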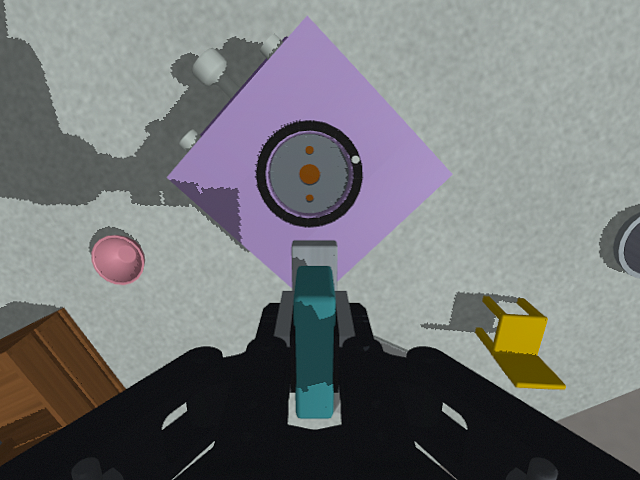

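```bash

python3 -c "
from h import *
print(units([.5058,-.207,.156],2.683))"
```

```text
(array([ 0.2713, -0.0214,  0.6132]), array([ 0.0003, -0.0006,  0.0019]))
```

```bash

python3 -m crank '[[0.271,-0.021,0.15,0,0,0.001,0],[0.271,-0.021,0.35,0,0,0.001,0],[0.271,-0.021,0.5,0,0,0.001,0],[0.271,-0.021,0.605,0,0,0.001,0],[0.271,-0.021,0.605,0,0,0.001,0],[0.271,-0.021,0.605,0,0,0.001,0],[0.271,-0.021,0.605,0,0,0.001,0]]'
python3 - <<'E'
from h import *
s=telemetry.get_state(); print(yaw(),s["eef_pos"],R.from_quat(s["tcp_rot"]).apply([0,0,1]),s["contact_force"],s["wrist_torque"])
p=imaging.read_camera("wrist"); np.save("w9.npy",p,allow_pickle=True); save(p,"wrist9.png",(200,150,430,330),3.4)
q=imaging.read_camera("scene"); save(q,"scene9.png",(260,110,380,200),6.5)
E
```

```text
time: 11.2
eef_pos: [0.507, -0.2093, 0.1594]
tcp_rot: [0.228, 0.974, -0.001, 0.001]
contact_force: [0.3, -0.2, -0.9]
opening: 0.147
2.6824666051654624 [ 0.50696129 -0.20927597  0.15940748] [ 0.00254484 -0.00162169 -0.99999545] [ 0.25274881 -0.23318435 -0.92256878] [-0.039417    0.02739041  0.00605015]
```

View pics/wrist9.png

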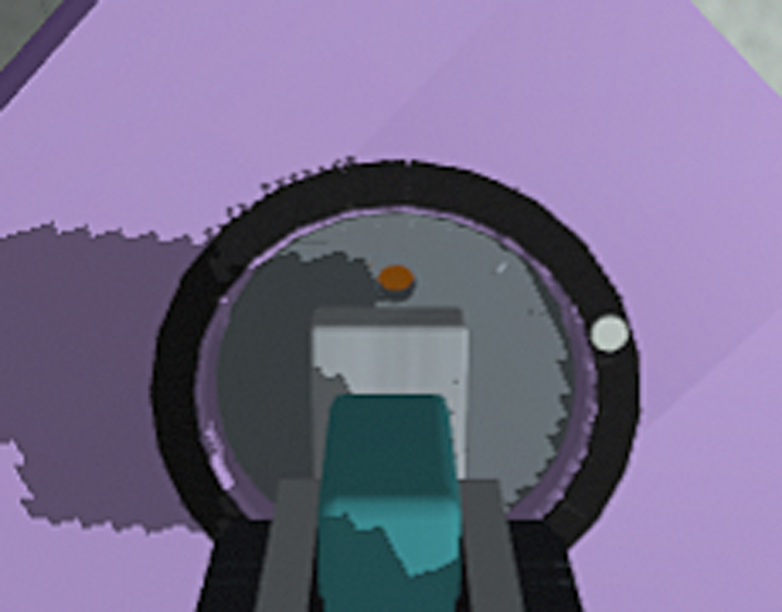

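View pics/scene9.png

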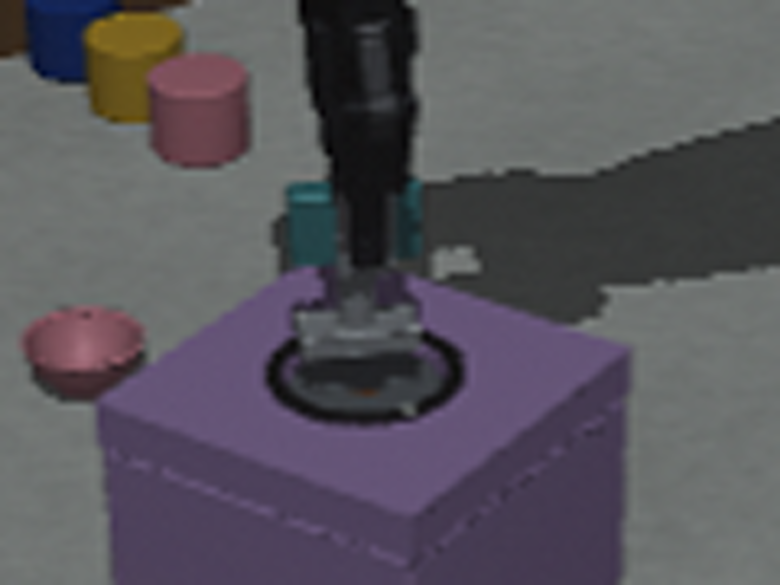

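```bash

python3 - <<'E'
from h import *
s=telemetry.get_state(); print(yaw(),s["eef_pos"],s["time"])
p=np.load("w9.npy",allow_pickle=True).item()
A=s["eef_pos"];Rw=R.from_quat(s["tcp_rot"])
Z=A[2]-.043  # pin tip z
hole=Rw.inv().apply(atz(p,(232.7,316.7),.105)-A)*1000
e=[Rw.inv().apply(atz(p,(240.6,c),Z+.007)-A)*1000 for c in (314.7,291.8,337.6)]
et=Rw.inv().apply(atz(p,(246,314.7),Z+.017)-A)*1000
print("hole tool mm",hole,"cb front bottom",e,"top",et)
print(blobs(p,(290,220,340,245)))
E
```

```text
2.682206276634736 [ 0.50677921 -0.20932813  0.15930449] 11.3
hole tool mm [19.03832357  1.67058947 54.24863108] cb front bottom [array([20.41452927,  0.53697234, 35.94040024]), array([ 20.42145475, -10.81374501,  35.94394353]), array([20.40729613, 11.88890167, 35.93685746])] top [20.96148796  0.51091665 25.93876886]
[(np.int32(60), array([231.31666667, 315.91666667]))]
```

```bash

python3 -m crank '[[0.024,0.0075,0.03,0,0,0,0],[0.024,0.0075,0.04,0,0,0,0],[0.024,0.0075,0.04,0,0,0,0],[0.024,0.0075,0.04,0,0,0,0],[0.024,0.0075,0.04,0,0,0,0]]'
python3 - <<'E'
from h import *
s=telemetry.get_state(); print(yaw(),s["eef_pos"],s["contact_force"],s["wrist_torque"])
p=imaging.read_camera("wrist"); np.save("w10.npy",p,allow_pickle=True); save(p,"wrist10.png",(250,190,380,290),6)
print(blobs(p,(290,200,340,250)))
E
```

```text
time: 11.8
eef_pos: [0.5031, -0.2062, 0.1517]
tcp_rot: [0.228, 0.974, -0.0, 0.0]
contact_force: [-0.9, -0.3, -0.8]
opening: 0.151
2.6821329764952 [ 0.50311954 -0.2062351   0.15173934] [-0.86268251 -0.25351439 -0.84517259] [0.00588366 0.05579782 0.01661565]
[]
```

View pics/wrist10.png

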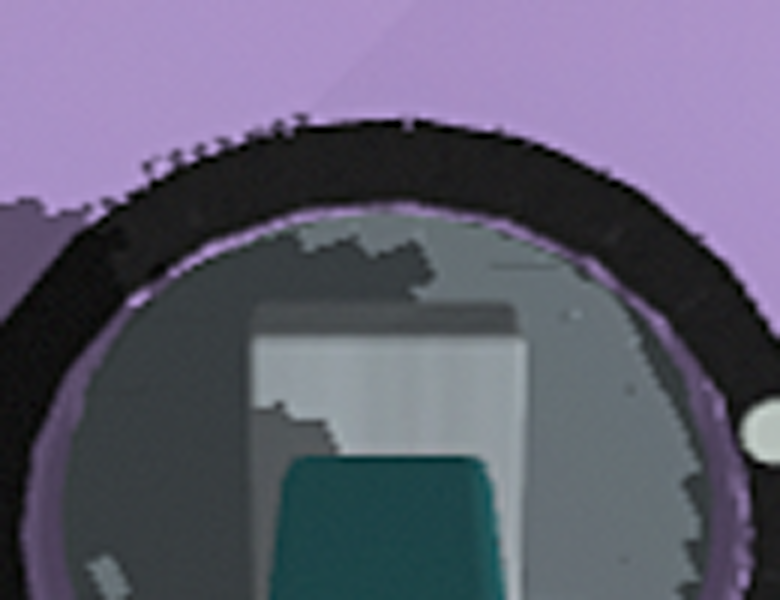

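```bash
cat > rel.py <<'E'
from h import *
def rel(p,s,dz=.043,cbrow=240.7,cbc=(292,337.2)):
    A=s["eef_pos"];Rw=R.from_quat(s["tcp_rot"])
    g=cv2.cvtColor(p["pixels"],cv2.COLOR_RGB2GRAY)
    # outer collar edge: scan radially from predicted centre outward via dark->bright
    from scipy.optimize import least_squares
    C0=np.array([.5068,-.2075]); 
    hsv=cv2.cvtColor(p["pixels"],cv2.COLOR_RGB2HSV)
    P=[]
    for a in np.arange(-70,71,4):
        u=np.array([np.cos(2.682+np.radians(a)),np.sin(2.682+np.radians(a))])
        rr=np.arange(.030,.048,.0002)
        q=proj(p,[[*(C0+u*r),.1115] for r in rr])
        v=np.array([cv2.getRectSubPix(g,(1,1),(float(c),float(r)))[0,0] for r,c in q]).astype(float)
        # last dark (collar<40)
        d=np.nonzero(v<38)[0]
        if len(d): P.append([*(C0+u*rr[d[-1]]),a,rr[d[-1]]])
    P=np.array(P)
    f=lambda x:np.hypot(P[:,0]-x[0],P[:,1]-x[1])-x[2]
    r=least_squares(f,[*C0,.039],loss="soft_l1",f_scale=.0004)
    print("circle",r.x,np.round(f(r.x)*1000,1))
    r2=least_squares(lambda x:np.hypot(P[:,0]-x[0],P[:,1]-x[1])-.039,C0,loss="soft_l1",f_scale=.0004); print(r2.x)
    c=Rw.inv().apply(np.array([*r2.x,.105])-A)*1000
    Z=A[2]-dz
    e=Rw.inv().apply(atz(p,(cbrow,sum(cbc)/2),Z+.007)-A)*1000
    print("ring in tool",c,"spanner in tool",e-[23,0,0],"move needed",(c-e+[23,0,0])[:2])
E
python3 - <<'E'
from rel import *
p=np.load("w10.npy",allow_pickle=True).item(); rel(p,telemetry.get_state())
E
```

```text
circle [ 0.50622059 -0.20778642  0.03844676] [-0.1  0.2 -0.  -0.3  0.1  0.3 -0.2 -0.   0.1  0.1 -0.2  0.2  0.1 -0.1
 -0.1  0.  -0.8  0.1 -0.1  0.1  0.3  0.  -0.2 -0.   0.2 -0.3 -0.1  0.3
  0.1 -0.1  0.1  0.1 -0.1 -0.1 -0.1]
[ 0.50683643 -0.20806323]
ring in tool [-4.10997854e+00 -1.51329967e-02  4.67723515e+01] spanner in tool [-2.42380812  0.35373301 35.99601252] move needed [-1.68617041 -0.368866  ]
```

```bash

python3 -m crank '[[-0.0073,0,0.007,0,0,0,0],[-0.0073,0,0.014,0,0,0,0],[-0.0073,0,0.014,0,0,0,0]]'
python3 -m crank '[[0,0,0.007,0,0,0,0],[0,0,0.014,0,0,0,0],[0,0,0.014,0,0,0,0]]'
```

```text
time: 12.15
eef_pos: [0.504, -0.2066, 0.1493]
tcp_rot: [0.228, 0.974, 0.0, -0.0]
contact_force: [0.1, 0.4, -1.4]
opening: 0.149
time: 12.45
eef_pos: [0.5042, -0.2067, 0.1474]
tcp_rot: [0.228, 0.974, -0.0, 0.0]
contact_force: [1.4, -0.8, -1.5]
opening: 0.149
```

```bash

python3 -m crank '[[0,0,0.005,0,0,0,0],[0,0,0.01,0,0,0,0],[0,0,0.01,0,0,0,0]]'
```

```text
time: 12.75
eef_pos: [0.5042, -0.2068, 0.146]
tcp_rot: [0.228, 0.974, -0.0, 0.0]
contact_force: [0.8, -1.3, -1.2]
opening: 0.154
```

```bash

python3 -m crank '[[0,0,0.003,0,0,0,0],[0,0,0.007,0,0,0,0],[0,0,0.007,0,0,0,0]]'
```

```text
time: 13.05
eef_pos: [0.5042, -0.2068, 0.145]
tcp_rot: [0.228, 0.974, -0.0, 0.0]
contact_force: [0.5, -0.5, -1.1]
opening: 0.146
```

```bash

python3 -m crank '[[0,0,0.005,0,0,0,0],[0,0,0.01,0,0,0,0],[0,0,0.01,0,0,0,0]]'
python3 - <<'E'
from h import *
s=telemetry.get_state(); print(yaw(),s["eef_pos"],s["contact_force"],s["wrist_torque"])
p=imaging.read_camera("wrist"); np.save("w11.npy",p,allow_pickle=True); save(p,"wrist11.png",(250,190,380,290),6)
p=imaging.read_camera("scene");  save(p,"scene11.png",(280,120,360,180),10)
E
```

```text
time: 13.35
eef_pos: [0.5042, -0.2068, 0.1434]
tcp_rot: [0.228, 0.974, -0.0, 0.0]
contact_force: [1.0, -0.6, -1.0]
opening: 0.15
2.6821282844511685 [ 0.50419287 -0.20675324  0.14341484] [ 0.97620257 -0.57763276 -0.96042946] [-0.13448334 -0.29979321  0.03216665]
```

View pics/wrist11.png

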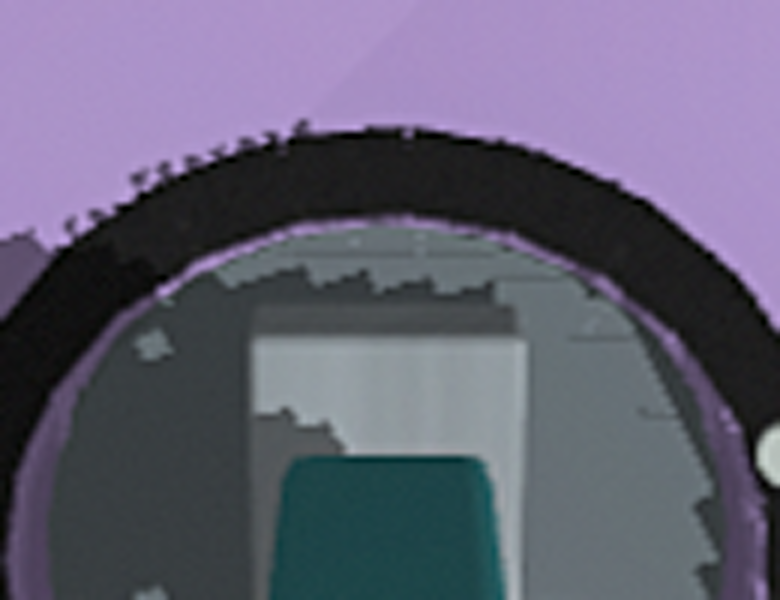

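View pics/scene11.png

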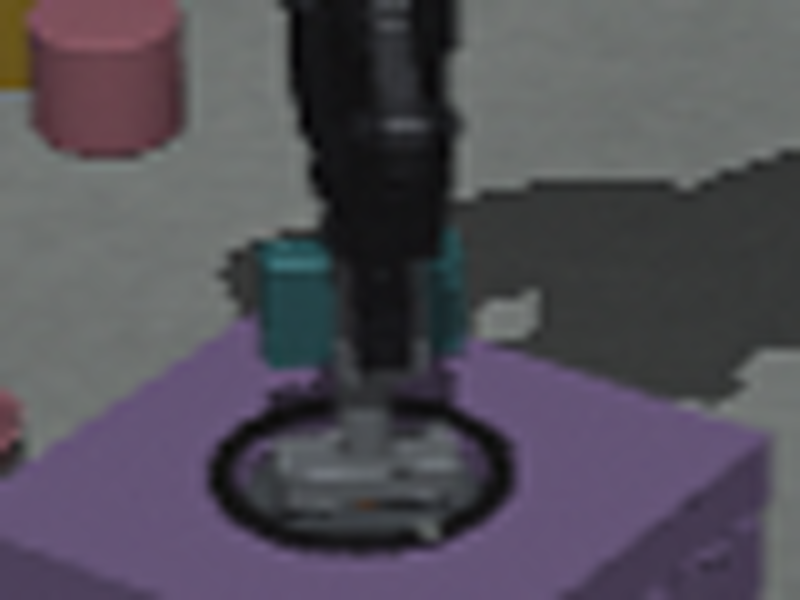

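```bash

python3 -m crank '[[-0.002,0,0.003,0,0,0,0],[-0.002,0,0.006,0,0,0,0],[-0.002,0,0.01,0,0,0,0],[-0.002,0,0.01,0,0,0,0]]'
python3 -c "
from h import *
s=telemetry.get_state(); print(yaw(),s['eef_pos'],s['contact_force'],s['wrist_torque'])"
```

```text
time: 13.85
eef_pos: [0.5043, -0.2068, 0.1418]
tcp_rot: [0.228, 0.974, 0.0, -0.0]
contact_force: [1.0, -0.7, -0.6]
opening: 0.147
2.6821453783694174 [ 0.50427907 -0.20675829  0.14181559] [ 0.98564483 -0.70048826 -0.64710944] [-0.10787265 -0.22508409 -0.00745691]
```

```bash

python3 -m crank '[[-0.001,0,0.002,0,0,0,0],[-0.001,0,0.004,0,0,0,0],[-0.001,0,0.005,0,0,0,0],[-0.001,0,0.005,0,0,0,0]]'
python3 -c "
from h import *
s=telemetry.get_state(); print(yaw(),s['eef_pos'],s['contact_force'],s['wrist_torque'])"
```

```text
time: 14.25
eef_pos: [0.5044, -0.2068, 0.1411]
tcp_rot: [0.228, 0.974, 0.0, -0.0]
contact_force: [0.4, 0.1, -0.8]
opening: 0.151
2.6822229119369916 [ 0.50435319 -0.20677437  0.14107234] [ 0.43773008  0.09852315 -0.7931067 ] [-0.07251366 -0.17162052  0.00356076]
```

```bash

python3 -m crank '[[0,0,0.003,0,0,0,0],[0,0,0.004,0,0,0,0],[0,0,0.004,0,0,0,0]]'
python3 -m crank '[[0,0,0.003,0,0,0,0],[0,0,0.004,0,0,0,0],[0,0,0.004,0,0,0,0]]'
```

```text
time: 14.55
eef_pos: [0.5044, -0.2068, 0.141]
tcp_rot: [0.228, 0.974, 0.0, -0.0]
contact_force: [-0.4, 0.0, 2.6]
opening: 0.151
time: 14.85
eef_pos: [0.5045, -0.2068, 0.1409]
tcp_rot: [0.228, 0.974, 0.0, -0.0]
contact_force: [-1.2, -0.0, 5.2]
opening: 0.153
```

```bash
cat >> h.py <<'E'
def dot(p,C=(.5068,-.2078)):
    hsv=cv2.cvtColor(p["pixels"],cv2.COLOR_RGB2HSV)
    best=[]
    P=np.array([[C[0]+r*np.cos(a),C[1]+r*np.sin(a),.1115] for a in np.radians(np.arange(0,360,.5)) for r in (.033,.034,.035,.036,.037)])
    q=proj(p,P)
    m=np.zeros(480*640,bool).reshape(480,640)
    w=(hsv[:,:,1]<45)&(hsv[:,:,2]>135)
    for (r,c) in np.round(q).astype(int):
        if 0<=r<480 and 0<=c<640: m[r,c]=1
    n,l,st,ce=cv2.connectedComponentsWithStats((w&m).astype(np.uint8))
    out=[]
    for i in range(1,n):
        if st[i,4]>8:
            X=atz(p,ce[i][::-1],.1115); out.append((int(st[i,4]),np.round(ce[i],1),round(float(np.degrees(np.arctan2(X[1]-C[1],X[0]-C[0]))),2),round(float(np.hypot(X[1]-C[1],X[0]-C[0])*1000),1)))
    return out
def st(tag=""):
    s=telemetry.get_state(); print(tag,round(s["time"],2),"psi",round(np.degrees(yaw()),2),"pos",np.round(s["eef_pos"],4),"F",np.round(s["contact_force"],1),"T",np.round(s["wrist_torque"],3))
E
python3 - <<'E'
from h import *
st(); p=imaging.read_camera("wrist"); print(dot(p))
q=imaging.read_camera("scene"); print(dot(q))
E
python3 -m crank '[[0,0,-0.005,0,0,0,0],[0,0,-0.005,0,0,0,0]]'
python3 -m crank '[[0,0.0009,0,0,0,0.033,0],[0,0.0019,0,0,0,0.067,0],[-0.0003,0.0029,0,0,0,0.1,0],[-0.0003,0.0029,0,0,0,0.1,0]]'
python3 -c "
from h import *
st()"
```

```text
14.85 psi 153.68 pos [ 0.5045 -0.2068  0.1409] F [-1.2 -0.   5.2] T [ 0.198  0.361 -0.096]
[(51, array([381.8, 266.7]), 83.36, 35.1)]
[]
time: 15.15
eef_pos: [0.5044, -0.2068, 0.1409]
tcp_rot: [0.228, 0.974, -0.0, -0.0]
contact_force: [-1.1, 0.6, 2.9]
opening: 0.148
time: 15.55
eef_pos: [0.5049, -0.2066, 0.141]
tcp_rot: [0.303, 0.953, 0.0, 0.0]
contact_force: [-0.9, 0.3, 3.7]
opening: 0.153
 15.55 psi 144.67 pos [ 0.5049 -0.2066  0.141 ] F [-0.9  0.3  3.7] T [ 0.12   0.074 -0.066]
```

```bash

python3 -m crank '[[0,0.0009,-0.002,0,0,0.033,0],[0,0.0019,-0.002,0,0,0.067,0],[-0.0003,0.0029,-0.002,0,0,0.1,0],[-0.0003,0.0029,-0.002,0,0,0.1,0]]'
python3 -c "
from h import *
st();st()"
python3 -m crank '[[0,0.0009,0,0,0,0.025,0],[0,0.0013,0,0,0,0.05,0],[0,0.0013,0,0,0,0.05,0]]'
python3 -c "
from h import *
st(); p=imaging.read_camera('wrist'); save(p,'w12.png'); print(dot(p)); st()"
```

```text
time: 15.95
eef_pos: [0.5052, -0.2061, 0.141]
tcp_rot: [0.377, 0.926, 0.0, 0.0]
contact_force: [0.9, 0.1, 1.6]
opening: 0.152
 15.95 psi 135.73 pos [ 0.5052 -0.2061  0.141 ] F [0.9 0.1 1.6] T [ 0.086 -0.118 -0.001]
 15.95 psi 135.73 pos [ 0.5052 -0.2061  0.141 ] F [0.9 0.1 1.6] T [ 0.086 -0.118 -0.001]
time: 16.25
eef_pos: [0.5054, -0.206, 0.141]
tcp_rot: [0.413, 0.911, 0.0, 0.0]
contact_force: [0.9, 1.1, 1.5]
opening: 0.149
 16.25 psi 131.27 pos [ 0.5054 -0.206   0.141 ] F [0.9 1.1 1.5] T [ 0.086 -0.259  0.021]
[(53, array([368.8, 243.4]), 83.45, 35.1)]
 16.3 psi 131.29 pos [ 0.5054 -0.206   0.141 ] F [1.7 0.6 1.4] T [ 0.09  -0.279  0.027]
```

View pics/w12.png

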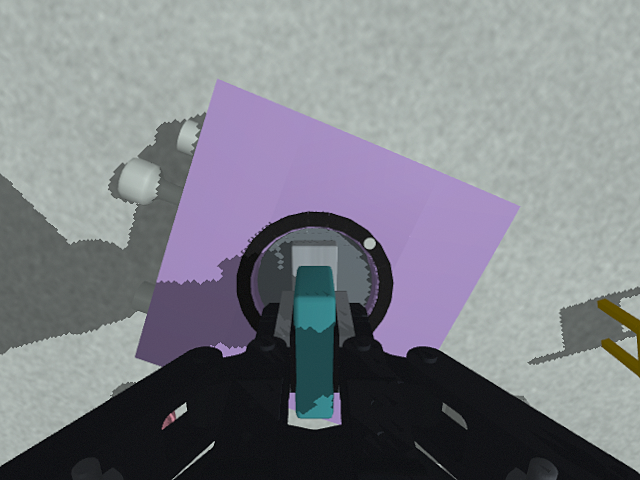

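```bash
cat > o.py <<'E'
from h import *
st(); p=imaging.read_camera('wrist'); print(dot(p))
E
python3 -m crank '[[0,0.0009,0,0,0,0.033,0],[0,0.0009,0,0,0,0.033,0]]' >/dev/null; python3 o.py
python3 -m crank '[[0,0.0009,0,0,0,0.033,0],[0,0.0009,0,0,0,0.033,0]]' >/dev/null; python3 o.py
python3 -m crank '[[0,0.0009,0,0,0,0.033,0],[0,0.0009,0,0,0,0.033,0]]' >/dev/null; python3 o.py
```

```text
16.5 psi 128.29 pos [ 0.5054 -0.2059  0.141 ] F [0.4 1.1 2.1] T [ 0.075 -0.238 -0.014]
[(60, array([366.5, 240.9]), 83.33, 35.0)]
 16.75 psi 125.33 pos [ 0.5055 -0.2058  0.141 ] F [1.6 0.3 1.7] T [ 0.083 -0.368 -0.017]
[(57, array([364.4, 238.6]), 83.14, 35.1)]
 17.0 psi 122.36 pos [ 0.5055 -0.2058  0.141 ] F [1.3 1.  1. ] T [ 0.135 -0.353  0.011]
[(55, array([361.5, 236.1]), 83.36, 35.1)]
```

```bash

for i in 1; do python3 -m crank '[[0,0.0009,0,0,0,0.033,0],[0,0.0009,0,0,0,0.033,0]]' >/dev/null; python3 o.py; done
python3 -m crank '[[0,0.0009,0,0,0,0.033,0],[0,0.0009,0,0,0,0.033,0]]' >/dev/null; python3 o.py
python3 -m crank '[[0,0.0009,0,0,0,0.033,0],[0,0.0009,0,0,0,0.033,0]]' >/dev/null; python3 o.py
```

```text
17.25 psi 119.39 pos [ 0.5059 -0.2056  0.141 ] F [2.6 0.8 0.6] T [ 0.179 -0.583  0.1  ]
[(52, array([358.2, 233.4]), 83.49, 35.2), (9, array([285. , 339.2]), -88.71, 32.9)]
 17.5 psi 116.44 pos [ 0.506  -0.2055  0.141 ] F [ 3.6  0.4 -1.3] T [ 0.264 -0.742  0.184]
[(55, array([357.5, 233. ]), 81.13, 35.1), (17, array([286.1, 340.9]), -89.99, 33.6)]
 17.75 psi 113.46 pos [ 0.5061 -0.2054  0.141 ] F [ 4.3  1.  -0.3] T [ 0.241 -0.889  0.169]
[(52, array([357.4, 233. ]), 78.23, 35.1), (17, array([286.1, 340.9]), -93.03, 33.6)]
```

```bash

python3 -m crank '[[0,0.0029,0,0,0,0.033,0],[0,0.0029,0,0,0,0.033,0]]' >/dev/null; python3 o.py
```

```text
18.0 psi 110.49 pos [ 0.5063 -0.2054  0.141 ] F [ 4.5  1.1 -0.3] T [ 0.148 -0.863  0.174]
[(55, array([357.4, 232.9]), 75.25, 35.1), (12, array([286.2, 340.2]), -96.15, 33.3)]
```

```bash

python3 -m crank '[[0,0.001,0,0,0,0.02,0],[0,0.001,0,0,0,0.02,0]]' >/dev/null; python3 o.py
```

```text
18.25 psi 108.68 pos [ 0.5065 -0.2054  0.141 ] F [ 4.7  0.5 -1.1] T [ 0.198 -0.901  0.18 ]
[(52, array([357.3, 232.8]), 73.52, 35.1), (11, array([286.2, 340.4]), -97.88, 33.3)]
```

```bash

python3 -m crank '[[0,-0.0003,0,0,0,-0.011,0],[0,-0.0006,0,0,0,-0.02,0],[0,-0.0006,0,0,0,-0.02,0]]' >/dev/null; python3 o.py
```

```text
18.6 psi 110.43 pos [ 0.5061 -0.2055  0.141 ] F [ 3.3  0.3 -0.6] T [ 0.067 -0.677  0.113]
[(54, array([359.9, 234.2]), 73.46, 35.1), (20, array([285.2, 340.2]), -97.51, 33.6)]
```

```bash

python3 -m crank '[[0,0.002,0,0,0,-0.006,0],[0,0.004,0,0,0,-0.01,0],[0,0.004,0,0,0,-0.01,0]]' >/dev/null; python3 o.py
```

```text
18.95 psi 111.31 pos [ 0.5062 -0.2054  0.141 ] F [ 0.1 -0.2  1.4] T [-0.189 -0.088  0.026]
[(53, array([360.3, 235.1]), 73.55, 35.1), (15, array([286.7, 341.3]), -94.81, 33.7)]
```

```bash

python3 -m crank '[[0,0,-0.012,0,0,0,0],[0,0,-0.03,0,0,0,0],[0,0,-0.06,0,0,0,0]]'
python3 -m crank '[[0,0,-0.03,0,0,0,0],[0,0,-0.1,0,0,0,0],[0,0,-0.3,0,0,0,0],[0,0,-0.5,0,0,0,0],[0,0,-0.6,0,0,0,0],[0,0,-0.6,0,0,0,0],[0,0,-0.6,0,0,0,0]]'
python3 - <<'E'
from h import *
st(); p=imaging.read_camera("wrist"); print(dot(p)); save(p,"w13.png")
s=telemetry.get_state()
A=s["eef_pos"]; B=np.array([.5802,.238,.2028]); y1=2.9587; m=np.array([.56,.05,.22])
pts=[(A,yaw()),(A+(B-A)*.33,y1),(A+(B-A)*.66,y1),(B,y1)]
for i in range(3): print(units(pts[i+1][0],pts[i+1][1],pts[i][0],Rt(pts[i][1])))
E
```

```text
time: 19.3
eef_pos: [0.5062, -0.2049, 0.1496]
tcp_rot: [0.564, 0.826, -0.0, -0.001]
contact_force: [-0.8, -0.6, -0.3]
opening: 0.149
time: 20.0
eef_pos: [0.5064, -0.2049, 0.2394]
tcp_rot: [0.564, 0.826, -0.0, -0.0]
contact_force: [0.7, 0.2, -1.5]
opening: 0.149
 20.0 psi 111.29 pos [ 0.5064 -0.2049  0.2394] F [ 0.7  0.2 -1.5] T [-0.045  0.036 -0.   ]
[(34, array([343.9, 195.9]), 73.47, 35.2), (22, array([334.5, 271.4]), -41.92, 34.8)]
(array([0.8482, 0.5056, 0.0783]), array([ 0.    ,  0.    , -0.6471]))
(array([0.0166, 0.9873, 0.0783]), array([0., 0., 0.]))
(array([0.0171, 1.0172, 0.0806]), array([0., 0., 0.]))
```

View pics/w13.png

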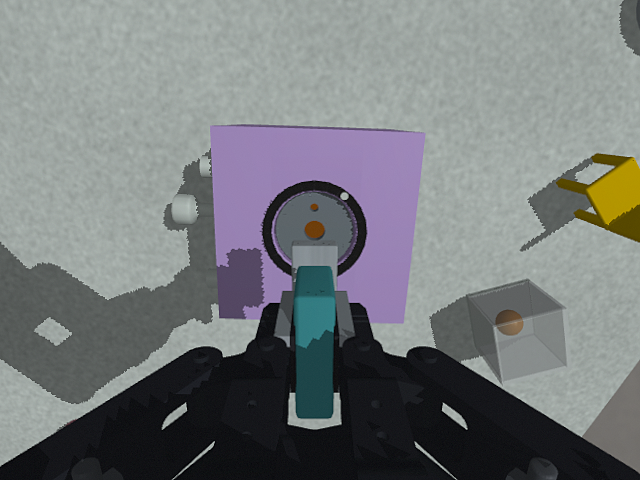

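Spanner is out cleanly; the dot stands at 73.5° (creep 9.9°). Now back to the rest.

```bash

python3 -m crank '[[0.848,0.506,0.078,0,0,-0.647,0],[0.848,0.506,0.078,0,0,-0.647,0],[0.848,0.506,0.078,0,0,-0.647,0],[0.848,0.506,0.078,0,0,-0.647,0],[0.848,0.506,0.078,0,0,-0.647,0],[0.848,0.506,0.078,0,0,-0.647,0],[0.848,0.506,0.078,0,0,-0.647,0],[0.848,0.506,0.078,0,0,-0.647,0]]'
python3 -m crank '[[0.017,0.987,0.078,0,0,0,0],[0.017,0.987,0.078,0,0,0,0],[0.017,0.987,0.078,0,0,0,0],[0.017,0.987,0.078,0,0,0,0]]'
python3 -m crank '[[0.017,1,0.08,0,0,0,0],[0.017,1,0.08,0,0,0,0],[0.017,1,0.08,0,0,0,0],[0.017,1,0.08,0,0,0,0],[0.017,1,0.08,0,0,0,0],[0.017,1,0.08,0,0,0,0]]'
python3 - <<'E'
from h import *
st(); print(units([.5802,.238,.11],2.9587))
E
```

```text
time: 20.85
eef_pos: [0.5303, -0.0587, 0.226]
tcp_rot: [0.091, 0.996, 0.0, -0.002]
contact_force: [0.3, -0.2, -1.7]
opening: 0.147
time: 21.25
eef_pos: [0.5548, 0.0918, 0.2144]
tcp_rot: [0.09, 0.996, 0.001, -0.002]
contact_force: [0.8, -0.0, -1.3]
opening: 0.147
time: 21.85
eef_pos: [0.5803, 0.2337, 0.2038]
tcp_rot: [0.092, 0.996, -0.001, -0.001]
contact_force: [-0.6, -0.5, -1.0]
opening: 0.148
 21.85 psi 169.4 pos [0.5803 0.2337 0.2038] F [-0.6 -0.5 -1. ] T [-0.012  0.035 -0.037]
(array([0.0051, 0.0287, 0.6254]), array([-0.0008, -0.0008, -0.0013]))
```

```bash

python3 -m crank '[[0.005,0.029,0.2,0,0,0,0],[0.005,0.029,0.4,0,0,0,0],[0.005,0.029,0.6,0,0,0,0],[0.005,0.029,0.78,0,0,0,0],[0.005,0.029,0.78,0,0,0,0],[0.005,0.029,0.78,0,0,0,0]]'
python3 - <<'E'
from h import *
st(); print(units([.5801,.238,.061],2.9587)); p=imaging.read_camera("wrist"); save(p,"w14.png",(220,150,400,280),4)
E
```

```text
time: 22.45
eef_pos: [0.5808, 0.238, 0.0879]
tcp_rot: [0.092, 0.996, -0.0, -0.0]
contact_force: [0.4, -0.6, -0.1]
opening: 0.154
 22.45 psi 169.39 pos [0.5808 0.238  0.0879] F [ 0.4 -0.6 -0.1] T [-0.035 -0.     0.074]
(array([ 0.0045, -0.0007,  0.1792]), array([-0.0002, -0.0003, -0.0015]))
```

View pics/w14.png

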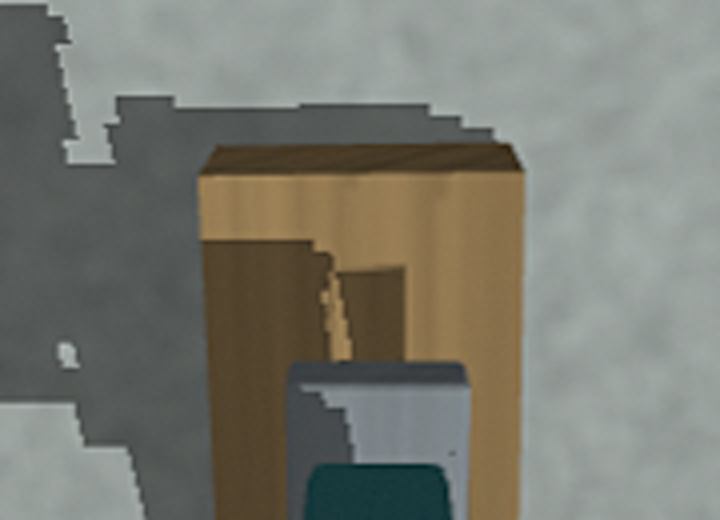

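```bash

python3 -m crank '[[0.004,-0.006,0.05,0,0,0,0],[0.004,-0.006,0.09,0,0,0,0],[0.004,-0.006,0.12,0,0,0,0],[0.004,-0.006,0.15,0,0,0,0],[0.004,-0.006,0.15,0,0,0,0]]'
python3 -c "
from h import *
st()"
python3 -m crank '[[0,0,0.01,0,0,0,0],[0,0,0.02,0,0,0,0],[0,0,0.02,0,0,0,0]]'
```

```text
time: 23.0
eef_pos: [0.5792, 0.2385, 0.0642]
tcp_rot: [0.091, 0.996, -0.0, -0.001]
contact_force: [-0.2, 0.1, -1.5]
opening: 0.149
 23.0 psi 169.53 pos [0.5792 0.2385 0.0642] F [-0.2  0.1 -1.5] T [-0.032  0.017  0.05 ]
time: 23.3
eef_pos: [0.5798, 0.2386, 0.062]
tcp_rot: [0.091, 0.996, -0.0, -0.0]
contact_force: [-0.1, 0.1, -0.6]
opening: 0.15
```

```bash

python3 -m crank '[[0,0,0.004,0,0,0,0],[0,0,0.008,0,0,0,0],[0,0,0.008,0,0,0,0]]'
python3 -m crank '[[0,0,0.002,0,0,0,0],[0,0,0.004,0,0,0,0],[0,0,0.004,0,0,0,0]]'
python3 - <<'E'
from h import *
st();  p=imaging.read_camera("wrist"); save(p,"w15.png",(220,150,400,280),4)
p=imaging.read_camera("scene"); save(p,"s15.png",(380,260,450,330),8)
E
```

```text
time: 23.6
eef_pos: [0.58, 0.2386, 0.0611]
tcp_rot: [0.091, 0.996, 0.0, 0.0]
contact_force: [0.8, 0.6, -0.6]
opening: 0.148
time: 23.9
eef_pos: [0.58, 0.2386, 0.0611]
tcp_rot: [0.091, 0.996, -0.0, 0.0]
contact_force: [-2.0, -0.3, 3.9]
opening: 0.149
 23.9 psi 169.52 pos [0.58   0.2386 0.0611] F [-2.  -0.3  3.9] T [-0.151  0.344  0.01 ]
```

View pics/w15.png

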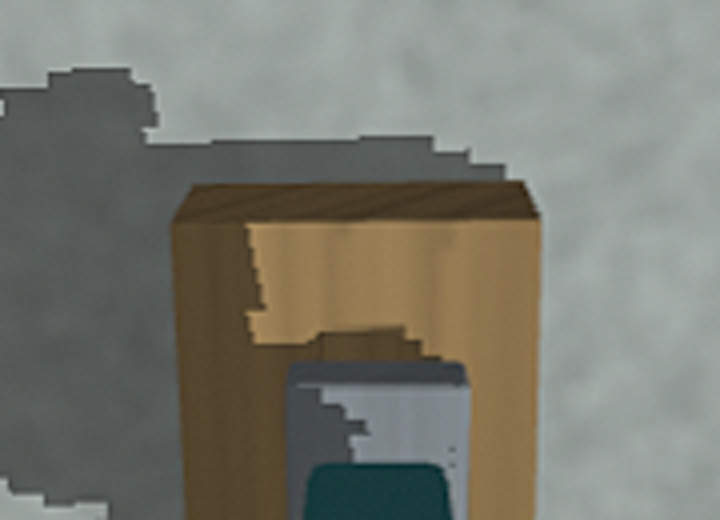

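View pics/s15.png

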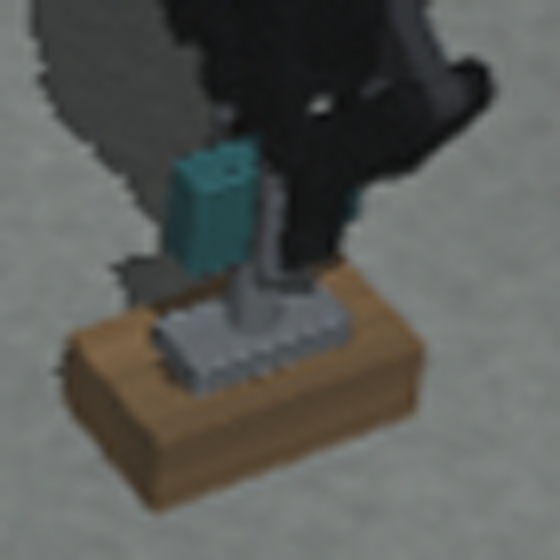

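```bash

python3 -m crank '[[0,0,-0.003,0,0,0,0.17],[0,0,-0.003,0,0,0,0.22],[0,0,-0.003,0,0,0,0.4],[0,0,-0.003,0,0,0,0.6],[0,0,-0.003,0,0,0,0.6],[0,0,-0.003,0,0,0,0.6]]' 20
python3 - <<'E'
from h import *
st();  p=imaging.read_camera("wrist"); save(p,"w16.png")
E
```

```text
time: 24.6
eef_pos: [0.5799, 0.2385, 0.0607]
tcp_rot: [0.091, 0.996, -0.0, -0.0]
contact_force: [-0.4, -0.2, -0.8]
opening: 0.601
 24.6 psi 169.51 pos [0.5799 0.2385 0.0607] F [-0.4 -0.2 -0.8] T [-0.039 -0.026 -0.021]
```

View pics/w16.png

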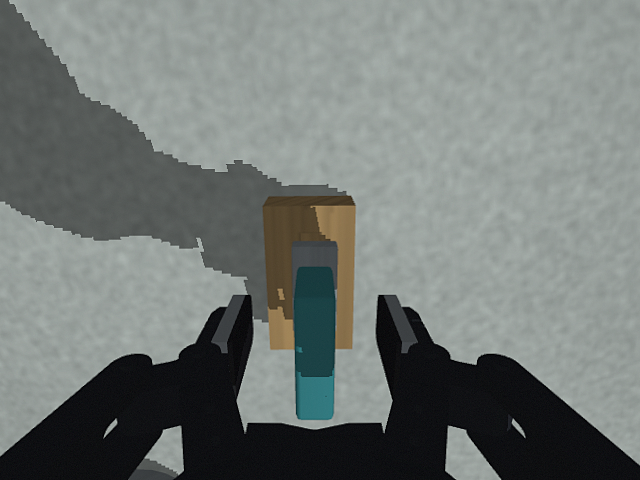

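Spanner stands free, between open fingers (grip at columns 295–335, pads at 250 and 378). Retreating straight up.

```bash

python3 -m crank '[[0,0,-0.1,0,0,0,0.6],[0,0,-0.3,0,0,0,0.6],[0,0,-0.6,0,0,0,0.6],[0,0,-0.9,0,0,0,0.6],[0,0,-1,0,0,0,0.6],[0,0,-1,0,0,0,0.6]]'
python3 -m crank '[[0,0,-0.3,0,0,0,0.6],[0.3,0,-0.3,0,0,0,0.6],[0.6,0,-0.3,0,0,0,0.6],[0.6,0,-0.3,0,0,0,0.6],[0.6,0,-0.3,0,0,0,0.6],[0.6,0,-0.3,0,0,0,0.6]]'
python3 - <<'E'
from h import *
st();  p=imaging.read_camera("scene"); save(p,"s17.png"); save(p,"s17c.png",(380,260,450,330),8)
p=imaging.read_camera("top"); save(p,"t17.png"); print(dot(p))
E
```

```text
time: 25.25
eef_pos: [0.5819, 0.2391, 0.2159]
tcp_rot: [0.091, 0.996, 0.001, 0.004]
contact_force: [-0.3, -0.2, 1.1]
opening: 0.601
time: 25.85
eef_pos: [0.4917, 0.2547, 0.2547]
tcp_rot: [0.091, 0.996, -0.0, -0.001]
contact_force: [0.7, -0.1, 0.2]
opening: 0.602
 25.85 psi 169.5 pos [0.4917 0.2547 0.2547] F [ 0.7 -0.1  0.2] T [0.027 0.031 0.005]
[]
```

View pics/s17.png

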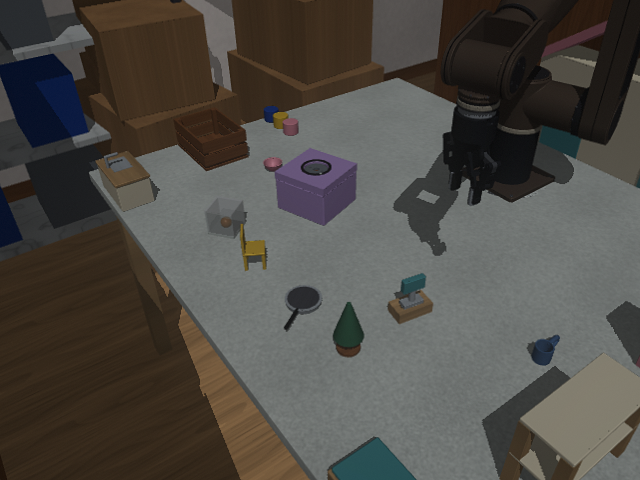

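View pics/t17.png

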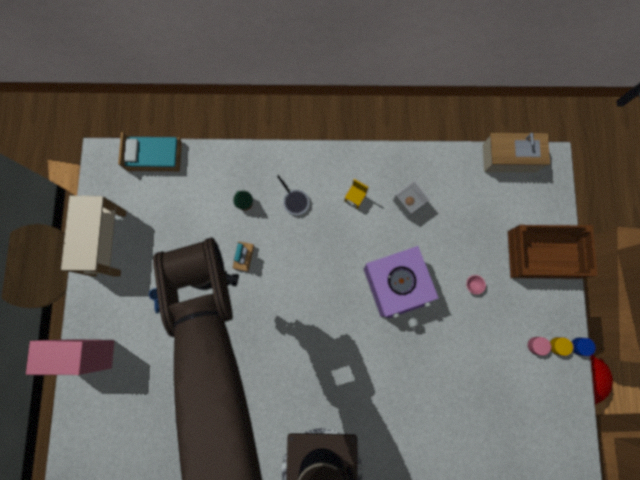

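View pics/s17c.png

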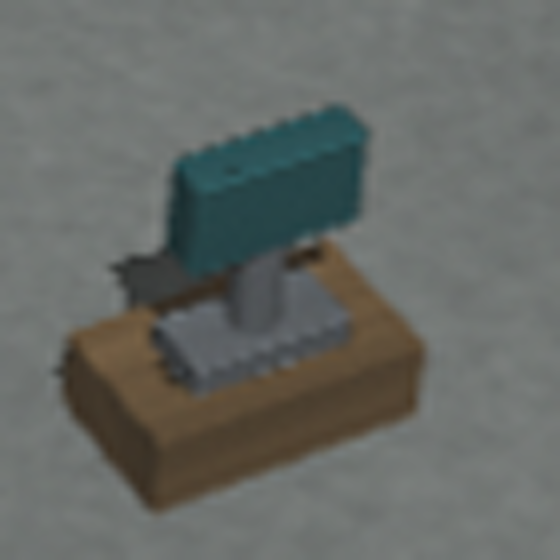

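The scene view shows the spanner upright and seated in the rest (about column 411, row 297). The other toys stand where they were, and the robot is clear of everything.

```bash
python3 -c "
from plant import ticket; print(ticket.sign_off())"
```

```text
the job is handed in; nothing more can be done
None
```

The lock ring is tightened, and the spanner is back in its rest and released; I handed the job in at about 26 s.

- **Seating:** the pins went in until the crossbar rested on the ring. The highest vertical reading was about 5 N.
- **Tightening:** I turned clockwise with a light downward force of about 1–4 N. The ring bit after about 35° of spanner turn, including some slack in the holes. The wrist torque rose to about 0.18 N m and the collar began to creep.
- **Creep:** the collar's white dot moved from 83.4° to 73.5°, which is 9.9°. It read 73.5° again after I unloaded the spanner and lifted it out.
- **Return:** the spanner seated at the same height as when I picked it up. The last scene picture shows it upright in the slot.
- **Surroundings:** the other toys look unmoved in the last scene picture. In the top view the arm covers the mug's place, but the scene view shows the mug where it was.

Two checks were less clean:

- **Side force:** it reached about 4.7 N at the end of the turn, because the turning centre was slightly off. I eased it to near zero before lifting.
- **Final dot check:** the dot was too small to detect from the top camera, so the 9.9° rests on the wrist camera alone.

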